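# Free the press lever from the half-covered tool trough

## Task

We need the badge press's lever, which lies in the blue tool trough under its half cover. Lift the grey caddy off the trough by its handle and set it down, upright and not dropped, in the middle of the green cutting mat; then take hold of the lever, tilt it so that its red end comes up and out first, and draw it out through the opening. Finish still holding the lever in the gripper, quite still in the air, every part of it at least a hand's breadth (10 cm) above the top of the trough and touching nothing else; leave the tray of blanks, the steel die and the pin jar where they are.

Things in the scene. Friction and masses are not known exactly. Their poses are not given: they have to be found in the camera images.
- trough: Fixed blue tool trough with dark half cover, 308 long (x) x 134 wide (y) x 75 high; origin: centre of underside, on the table. Walls and floor 4 thick, inside 300 x 126. The cover (4 thick, underside 71 above the table) runs from the -x end to x = -25; opening x = -25 to +150, 126 wide. Side walls 75 high, +x end wall lower: 58. Its +x points away from the robot and to its left.
- trough_lip (a point): Middle of the edge of the trough's cover (yellow stripe), on its upper face, 75 above the table: the -x limit of the opening. Axes as the trough's.
- trough_end (a point): Middle of the top edge of the trough's low +x end wall (outer face), 58 above the table.
- lever: Loose lever, 260 long (its x), about 0.2 to 0.45 kg, lying on the trough's floor, black end under the cover. Origin: mid-length, on its underside; axis 13 above. x -130 to -40: round black grip, 26 diameter; -40 to +98: bare square metal bar 14 x 14 (6 free beneath); +98 to +130: red block 26 x 26. Centre of mass near x = +45. Too long to lift out level.
- lever_bar (a point): Point on the axis of the lever's bar at x = +45, near its centre of mass: a good place to grip, fingers closing along the lever's y (14 wide).
- lever_eye (a point): Centre of the end face of the lever's red block (x = +130).
- lever_butt (a point): Centre of the end face of the lever's black grip (x = -130).
- caddy: Loose open grey caddy with stacks of badge shells, 0.3 to 0.55 kg, 105 (its x) x 165 (its y), walls 45 high; origin at the centre of its underside. It starts standing across the trough's side walls, over the opening, with its underside 75 above the table.
- caddy_handle (a point): Middle of the caddy's handle, a round wooden bar 14 in diameter running along the caddy's y between two uprights (145 clear between them), its axis 113 above the caddy's underside; pinch it from above with the fingers closing along the caddy's x.
- mat: Fixed green cutting mat with white grid, 220 x 220, 3 thick, flat on the table, to the left or right of the trough; origin at the centre of its underside.
- blanks_tray: Bystander: white tray 170 x 170 x 35 with badge blanks, on the side opposite to the mat; origin at the centre of its underside.
- die: Bystander: round stepped steel die, 74 diameter, 42 high; origin at the centre of its underside.
- pin_jar: Bystander: jar with a red cap, 60 diameter, 75 high; origin at the centre of its underside.
Things that resemble listed ones, but are neither listed nor needed, are in the scene too. There is more than one size of the caddy; the one meant has the size given above.

How it is judged:
By the outcome, as a careful person would: the job done as asked, in the order asked, and still so for the second after the job is handed in, while the arm keeps its last pose, push and grip.
It also fails if it takes over 64 s, if anything falls off the work surface, if the arm or the gripper's body presses on something with over 40 N, if the wrist force passes 120 N, or if a joint passes its speed limit or range.

## Robot

A 6-joint arm with a two-finger parallel gripper is mounted at the origin on the work surface. World frame = base frame: x ahead of the robot, y to its left, z up, the work surface at z = 0. Lengths are in m, angles in rad, forces in N, time in s.
With the tool pointing down it reaches from about 0.325 to 0.85 m from the base axis. Payload 4.4 kg.
Tool frame: the origin (TCP) lies midway between the tips of the shut fingers; the grasp point (between the pads) lies 19 mm behind it; z points along the fingers, y is the line along which they close (so a half turn about z gives the same grasp; the last joint's range is limited). The gripper opens to 94 mm and grips with 3 to 60 N. Pads are 16 mm wide; open, the fingers measure 119 mm over their backs; the gripper's body (75 mm by 177 mm) begins 78 mm behind the grasp point.
Start: joints at [-1.288, 0.207, 1.542, -0, 1.393, -0.15], TCP at [0.242, -0.522, 0.205] pointing down, gripper open.
Joint ranges: [-2.73, 2.73], [-0.86, 2.22], [0.23, 2.46], [-1.11, 4.25], [0.08, 2.63], [-2.82, 2.82]. Speed limits (rad/s): [2.79, 2.79, 3.14, 3.14, 3.14, 3.14].

## Interface

Orientations are given as a rotation vector (axis times angle).
In Python, from station import r gives the robot as it stands.
- The arm moves only by the tool step_arm, never from a script. Its argument "moves" is a list of rows, each an object of numbers: "tx", "ty", "tz": the shift along the tool's x, y, z in cm; "wx", "wy", "wz": the turn, a rotation vector about the tool's x, y, z in rad. In form: [{"tx": .., "ty": .., "tz": .., "wx": .., "wy": .., "wz": ..}, ...]. A call has 1 to 5 rows; each row is the pose to reach, as a shift and turn from the pose commanded when the call began, along the tool's axes at that moment; what a row does not reach only later rows make up. A row lasts 1/8 s, in which the tool goes at most 62.5 mm and 10.7 degrees, less where a joint would pass 70% of its speed; a pose out of reach is approached as far as the arm can. A call with a gripper value outside its range is refused whole. "hand" is the closure in counts, from 0 (fully open) to 255 (shut), set as the call begins (left out, the last holds). The fingers move at their own pace and stop on an object; "newtons" is the grip in N (left out, the last holds). Time passes only in rows, so rows that repeat a pose let the fingers close. It gives the time, the measured TCP pose, the force, the opening and the grip force at its end, in the units of the state.
- r.get_state(): the state, without advancing time (a new reading comes with each control period).
- r.capture(name): name is "side" or "top" or "wrist"; returns a dict with "frame" (420x560x3 uint8, blue, green, red), "fovy" (degrees; the focal length in pixels is half the picture's height over the tangent of half this angle, whatever the lens; pixels are square), "cx", "cy" (the principal point, pixels), "R" (3x3) and "t" (3): a world point X has camera coordinates R X + t. Camera axes: x right, y down, z forward; pixel columns grow to the right and rows downward; lengths in m; the calibration is good to about 2 mm. A picture is of the moment at which its call begins. There is no depth.
- r.job_done(): hands the job in; it is judged then, once.
Trained networks look in the newest picture that a camera, given by its name, has taken for a name from the list of things; names that differ only in an ending like _2 or _b are one class to them, and where a whole thing is asked for, a point or a joint stands for the part that bears it (a point fixed in the world has none). Each returns a list of dicts, best first, with "confidence" (0 to 1); they miss things now and then, are a little off and sometimes report something else, mostly with a low value. They report only what shows in the picture. A call takes as long as a camera call. They do not tell look-alikes from the thing itself.
- r.silhouettes(camera, label): "region" (420x560 bool, what is visible of it) and "uv" ([column, row] in pixels, amid what is visible of it).
The state is a dict: "time": time; "qpos": joint angles; "joint_vel": joint speeds; "joint_efforts": joint torques, N m; "ee_pos": TCP position; "tcp_rot": TCP orientation; "ft_force": force on the tool from outside, world axes, zero at the start; "ft_torque": the same for the moment, N m; "finger_gap": finger opening in m; "grasp_force": force on a finger pad.
Only numpy, scipy, OpenCV 4.12 (cv2) and the standard library are available. Lean on these libraries where they do the work, as an engineer would, in place of code of your own. Each camera call takes 0.05 s, during which the arm holds its last target. There are 200 camera calls.

## Working session

There is one attempt and no reset: what is moved stays moved. The work goes in short steps, Python scripts to look and compute and a tool call to move; the robot and the scene stay as the last step left them, time stands still between calls to the robot, and variables do not carry over. Pictures are saved under pics/ and viewed, at most 10 in all, crops included, and the job is handed in when it is done.

Besides the shell and the picture viewer there is one more tool, called as name([rows], argument=value, ...), one row to a line, values as JSON. step_arm: Moves the arm, as the interface text tells. Its arguments: {"type":"object","properties":{"moves":{"type":"array","items":{"type":"object","properties":{"tx":{"type":"number"},"ty":{"type":"number"},"tz":{"type":"number"},"wx":{"type":"number"},"wy":{"type":"number"},"wz":{"type":"number"}}}},"hand":{"type":"number"},"newtons":{"type":"number"}},"required":["moves"]}

```bash
ls; mkdir -p pics
cat > h.py <<'E'
import numpy as np, cv2
from station import r
from scipy.spatial.transform import Rotation as Ro
def cap(n):
    c=r.capture(n); c['f']=210/np.tan(np.radians(c['fovy'])/2) ; return c
def back(c,uv,z):
    d=np.array([(uv[0]-c['cx'])/c['f'],(uv[1]-c['cy'])/c['f'],1.]); R=np.array(c['R']);t=np.array(c['t'])
    o=-R.T@t; w=R.T@d; return o+w*(z-o[2])/w[2]
def proj(c,X):
    p=np.array(c['R'])@np.array(X,float)+c['t']; return p[:2]/p[2]*c['f']+[c['cx'],c['cy']]
def st():
    s=r.get_state(); return s
E
python3 - <<'E'
from h import *
for n in ['top','side']:
    c=cap(n); cv2.imwrite(f'pics/{n}1.png',c['frame'])
    print(n,c['fovy'],c['cx'],c['cy'],np.round(-np.array(c['R']).T@c['t'],3))
    for l,z in [('trough',.07),('caddy',.12),('mat',.003),('lever',.02),('blanks_tray',.03),('die',.04),('pin_jar',.07),('caddy_handle',.188),('trough_lip',.075),('trough_end',.058),('lever_eye',.017)]:
        for d in r.silhouettes(n,l): print(l,round(d['confidence'],2),np.round(d['uv']),d['region'].sum(),np.round(back(c,d['uv'],z),3))
E
```

```text
pics
top 56.24718182050467 284.9153183637608 210.3338809111803 [0.377 0.089 1.294]
trough 0.82 [328. 238.] 2867 [ 0.515 -0.049  0.07 ]
trough 0.53 [303. 209.] 2018 [0.606 0.032 0.07 ]
caddy 0.88 [301. 213.] 2039 [0.586 0.038 0.12 ]
caddy 0.88 [147. 193.] 3522 [0.638 0.51  0.12 ]
caddy 0.85 [346. 150.] 921 [ 0.789 -0.1    0.12 ]
mat 0.67 [315. 232.] 46 [ 0.541 -0.014  0.003]
blanks_tray 0.86 [217. 275.] 2989 [0.395 0.299 0.03 ]
die 0.64 [302. 209.] 1960 [0.614 0.033 0.04 ]
die 0.57 [411. 294.] 439 [ 0.351 -0.312  0.04 ]
pin_jar 0.64 [222. 199.] 370 [0.635 0.29  0.07 ]
caddy_handle 0.87 [147. 195.] 3477 [0.617 0.487 0.188]
caddy_handle 0.85 [340. 147.] 939 [ 0.774 -0.07   0.188]
caddy_handle 0.74 [304. 209.] 1950 [0.584 0.034 0.188]
trough_lip 0.87 [328. 240.] 2609 [ 0.51  -0.048  0.075]
trough_lip 0.57 [410. 294.] 464 [ 0.351 -0.299  0.075]
trough_end 0.81 [326. 239.] 2614 [ 0.513 -0.043  0.058]
lever_eye 0.43 [311. 230.] 51 [0.546 0.002 0.017]
side 52.12870346348794 277.71094744809375 211.53727334433043 [0.349 0.897 0.976]
trough 0.65 [317. 223.] 3275 [0.492 0.04  0.07 ]
caddy 0.92 [
[... 154 characters left out ...]
 345 [ 0.365 -0.325  0.003]
mat 0.22 [315. 220.] 3257 [ 0.513 -0.033  0.003]
lever 0.42 [272. 237.] 69 [0.616 0.086 0.02 ]
blanks_tray 0.72 [327. 319.] 4505 [0.4   0.315 0.03 ]
blanks_tray 0.42 [273. 234.] 75 [0.613 0.082 0.03 ]
die 0.7 [375. 171.] 404 [ 0.364 -0.287  0.04 ]
pin_jar 0.82 [238. 287.] 623 [0.635 0.316 0.07 ]
caddy_handle 0.97 [284. 208.] 2386 [0.57  0.123 0.188]
caddy_handle 0.88 [226. 182.] 1030 [0.754 0.071 0.188]
caddy_handle 0.68 [192. 374.] 7451 [0.608 0.603 0.188]
trough_lip 0.78 [316. 222.] 3196 [0.495 0.04  0.075]
trough_end 0.59 [312. 221.] 3402 [0.51  0.024 0.058]
lever_eye 0.71 [313. 156.] 2227 [ 0.592 -0.333  0.017]
lever_eye 0.58 [273. 236.] 72 [0.615 0.079 0.017]
```

Run:
```python
import cv2
a=cv2.imread('pics/top1.png'); cv2.imwrite('pics/topz.png',cv2.resize(a[100:340,110:430],None,fx=2.5,fy=2.5,interpolation=cv2.INTER_CUBIC))
```

```text
(no output)
```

View pics/topz.png

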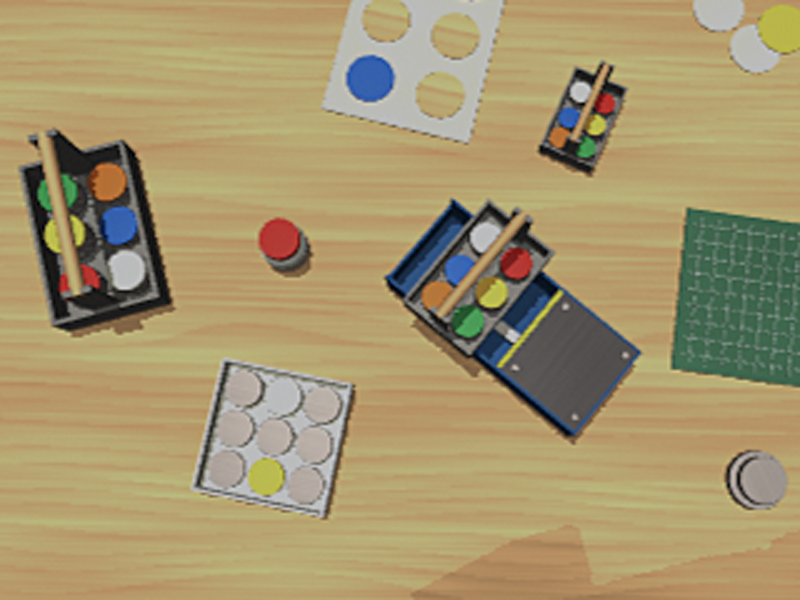

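View pics/side1.png

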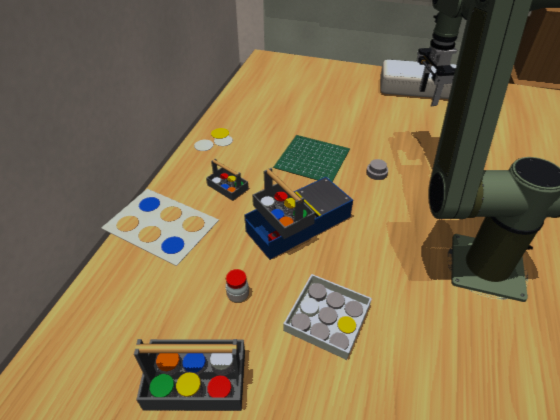

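The side view has three caddies: large at (190,373), small at (227,180), and a medium one standing across the trough at (283,205). In the top view the medium one is at about (301,213), with its handle running from (320,186) to (287,226). The medium one fits, since it stands across the trough and should be about 105x165; I'll check that size metrically. The mat is to the right, at about (412,218) in the top view.

Run:
```python
from h import *
c=cap('top')
Z=lambda u,v:(u/2.5+110,v/2.5+100)
B=lambda u,v,z:back(c,Z(u,v),z)[:2]
def seg(n,a,b): print(n,np.round((a+b)/2,4),'len',round(np.linalg.norm(a-b),4),'ang',round(np.degrees(np.arctan2(*(a-b)[::-1])),1))
seg('handle',B(525,214,.188),B(441,316,.188))
seg('stripe',B(561,291,.075),B(499,364,.075))
seg('coverend',B(640,352,.075),B(575,437,.075))
seg('farend',B(455,201,.058),B(388,279,.058))
seg('sideR',B(561,291,.075),B(640,352,.075))
seg('cad y edge near',B(553,252,.12),B(472,354,.12)); seg('cad x edge',B(490,203,.12),B(553,252,.12))
hsv=cv2.cvtColor(c['frame'],cv2.COLOR_BGR2HSV)
m=((hsv[...,0]>60)&(hsv[...,0]<90)&(hsv[...,1]>80)).astype(np.uint8); m[:,:370]=0
m=cv2.morphologyEx(m,cv2.MORPH_CLOSE,np.ones((5,5)))
n,l,s,_=cv2.connectedComponentsWithStats(m);k=1+np.argmax(s[1:,4]);print(s[k])
pts=np.argwhere(l==k)[:,::-1]
W=np.array([back(c,p,.003)[:2] for p in pts]).astype(np.float32);print(cv2.minAreaRect(W))
for nm,z in [('side',.12),('side',.003)]:
  pass
s=st();print(s['ee_pos'],s['tcp_rot'])
```

```text
handle [0.5942 0.0352] len 0.1541 ang -38.1
stripe [ 0.5377 -0.0298] len 0.1213 ang -39.6
coverend [ 0.4563 -0.1259] len 0.1339 ang -37.5
farend [0.6506 0.1086] len 0.1341 ang -38.7
sideR [ 0.5469 -0.1176] len 0.1236 ang 52.6
cad y edge near [ 0.5615 -0.0043] len 0.1599 ang -37.5
cad x edge [ 0.6549 -0.0142] len 0.0981 ang 52.3
[ 379  184   70   72 4165]
((0.5936974883079529, -0.3429543375968933), (0.2168063372373581, 0.21687349677085876), 82.98755645751953)
[ 0.24167448 -0.52175192  0.2054281 ] [-3.06797400e+00 -6.76038593e-01  1.39816321e-06]
```

Measured about 0.10 x 0.16, the medium caddy matches the 105x165 size. Next I'll hover above its handle.

step_arm([
  {"tx": 10, "ty": -6, "tz": -6, "wz": -0.5},
  {"tx": 20, "ty": -13, "tz": -10, "wz": -1.0},
  {"tx": 30, "ty": -20, "tz": -10, "wz": -1.0},
  {"tx": 30, "ty": -20, "tz": -10, "wz": -1.0},
  {"tx": 30, "ty": -20, "tz": -10, "wz": -1.0},
], hand=0)

```text
schema error: expected keys tx, ty, tz, wx, wy, wz
```

```bash
cat >> h.py <<'E'
def rel(P,yang=None,R=None):
    """shift (cm) and turn to reach TCP P pointing down with tool y at yang deg, or orientation R"""
    s=r.get_state(); R0=Ro.from_rotvec(s['tcp_rot'])
    if R is None:
        a=np.radians(yang); y=np.array([np.cos(a),np.sin(a),0]); z=np.array([0,0,-1.]); R=Ro.from_matrix(np.c_[np.cross(y,z),y,z])
    print('t',round(s['time'],2),'at',np.round(s['ee_pos'],4),'q',np.round(s['qpos'],2),'gap',round(s['finger_gap'],4),'grip',round(s['grasp_force'],1),'F',np.round(s['ft_force'],1))
    print('cm',np.round(R0.inv().apply(np.array(P)-s['ee_pos'])*100,2),'w',np.round((R0.inv()*R).as_rotvec(),3))
E
python3 - <<'E'
from h import *
rel([.594,.035,.305],52)
E
```

```text
t 1.25 at [ 0.2417 -0.5218  0.2054] q [-1.29  0.21  1.54  0.    1.39 -0.15] gap 0.0941 grip 0.0 F [-0.6  0.  -0. ]
cm [ 55.37 -35.71  -9.96] w [-0.    -0.    -2.045]
```

All six keys are required.

step_arm([
  {"tx": 55, "ty": -36, "tz": -20, "wx": 0, "wy": 0, "wz": -2.0},
  {"tx": 55, "ty": -36, "tz": -20, "wx": 0, "wy": 0, "wz": -2.0},
  {"tx": 55, "ty": -36, "tz": -20, "wx": 0, "wy": 0, "wz": -2.0},
  {"tx": 55, "ty": -36, "tz": -20, "wx": 0, "wy": 0, "wz": -2.0},
  {"tx": 55, "ty": -36, "tz": -20, "wx": 0, "wy": 0, "wz": -2.0},
], hand=0)

```text
time: 1.88
ee_pos: [0.4006, -0.2664, 0.2973]
tcp_rot: [2.425, 1.996, 0.0]
ft_force: [0.0, 0.1, 0.7]
finger_gap: 0.0937
grasp_force: 0.0
```

Run:
```python
from h import *
rel([.594,.035,.305],52)
```

```text
t 1.88 at [ 0.4006 -0.2664  0.2973] q [-0.77 -0.06  1.64  0.    1.56 -0.57] gap 0.0937 grip 0.0 F [0.  0.1 0.7]
cm [33.3  13.18 -0.78] w [ 1.000e-03  1.000e-03 -1.101e+00]
```

step_arm([
  {"tx": 33, "ty": 13, "tz": -1, "wx": 0, "wy": 0, "wz": -1.1},
  {"tx": 33, "ty": 13, "tz": -1, "wx": 0, "wy": 0, "wz": -1.1},
  {"tx": 33, "ty": 13, "tz": -1, "wx": 0, "wy": 0, "wz": -1.1},
  {"tx": 33, "ty": 13, "tz": -1, "wx": 0, "wy": 0, "wz": -1.1},
  {"tx": 33, "ty": 13, "tz": -1, "wx": 0, "wy": 0, "wz": -1.1},
])

```text
time: 2.5
ee_pos: [0.5706, -0.004, 0.3055]
tcp_rot: [1.261, 2.876, -0.0]
ft_force: [-0.1, -0.4, 0.2]
finger_gap: 0.094
grasp_force: 0.0
```

Run:
```python
from h import *
rel([.594,.035,.305],52)
```

```text
t 2.5 at [ 0.5706 -0.004   0.3055] q [-0.16  0.14  1.42 -0.    1.59 -0.9 ] gap 0.094 grip 0.0 F [-0.1 -0.4  0.2]
cm [1.28 4.36 0.05] w [ 0.     0.001 -0.163]
```

step_arm([
  {"tx": 0.6, "ty": 2.2, "tz": 0, "wx": 0, "wy": 0, "wz": -0.163},
  {"tx": 1.2, "ty": 4.3, "tz": 0, "wx": 0, "wy": 0, "wz": -0.163},
  {"tx": 1.2, "ty": 4.3, "tz": 0, "wx": 0, "wy": 0, "wz": -0.163},
])

```text
time: 2.88
ee_pos: [0.5936, 0.0327, 0.3049]
tcp_rot: [-1.034, -2.966, 0.0]
ft_force: [-0.0, 0.5, -0.4]
finger_gap: 0.094
grasp_force: 0.0
```

Run:
```python
from h import *
c=cap('wrist'); cv2.imwrite('pics/w1.png',c['frame'])
rel([.594,.035,.305],52)
print(-np.array(c['R']).T@c['t'],c['fovy'])
for X in [(.594,.035,.188)]: print(proj(c,X))
for d in r.silhouettes('wrist','caddy_handle'): print(d['confidence'],d['uv'],d['region'].sum())
```

```text
t 2.92 at [0.5933 0.0317 0.305 ] q [-0.09  0.19  1.36 -0.    1.59 -0.99] gap 0.0939 grip 0.0 F [-0.3 -0.5 -0.5]
cm [0.15 0.3  0.  ] w [-0.001 -0.    -0.008]
[0.52918639 0.08316503 0.48463356] 65.63786184858012
[281.56715396 199.68419605]
0.94 [284.5, 180.3] 13866
0.67 [303.7, 319.9] 2273
```

View pics/w1.png

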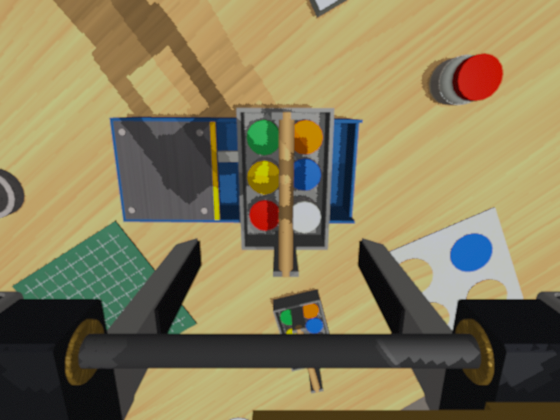

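The wrist view shows the caddy's handle from (286,113) to (286,275), the trough with its yellow stripe at column 214, and a sliver of the lever bar at (228,157).

Run:
```python
from h import *
c=cap('wrist')
def seg(n,p,q,z):
    a,b=back(c,p,z)[:2],back(c,q,z)[:2];print(n,np.round((a+b)/2,4),'len',round(np.linalg.norm(a-b),4),'ang',round(np.degrees(np.arctan2(*(b-a)[::-1])),1)); return a,b
a,b=seg('handle',(286,113),(286,276),.188)
seg('stripe',(214,121),(215.5,220),.075); seg('coverend',(111,118),(123,221),.075); seg('far(75)',(361,121),(354,222),.075)
seg('sidewall far',(111,118),(361,121),.075);seg('sidewall near',(123,221),(354,222),.075)
seg('bar',(228,151),(228,163),.02)
```

```text
handle [0.5967 0.0363] len 0.1589 ang -38.2
stripe [ 0.5372 -0.0293] len 0.1274 ang -40.9
coverend [ 0.459  -0.1255] len 0.1323 ang -39.9
far(75) [0.6516 0.1119] len 0.1302 ang -38.7
sidewall far [0.5045 0.0347] len 0.3042 ang 50.8
sidewall near [ 0.6061 -0.0484] len 0.3071 ang 51.1
bar [ 0.5333 -0.0145] len 0.0171 ang -41.1
```

step_arm([
  {"tx": 0.1, "ty": 0.6, "tz": 4, "wx": 0, "wy": 0, "wz": 0},
  {"tx": 0.1, "ty": 0.6, "tz": 8, "wx": 0, "wy": 0, "wz": 0},
  {"tx": 0.1, "ty": 0.6, "tz": 11, "wx": 0, "wy": 0, "wz": 0},
  {"tx": 0.1, "ty": 0.6, "tz": 13.5, "wx": 0, "wy": 0, "wz": 0},
  {"tx": 0.1, "ty": 0.6, "tz": 13.5, "wx": 0, "wy": 0, "wz": 0},
])

```text
time: 3.65
ee_pos: [0.5941, 0.0362, 0.1679]
tcp_rot: [-1.034, -2.961, 0.002]
ft_force: [0.7, 0.4, -0.4]
finger_gap: 0.0941
grasp_force: 0.0
```

Run:
```python
from h import *
c=cap('wrist')
rel([.5965,.036,.169],51.8)
print(proj(c,(.5965,.036,.188)))
x=np.array([np.cos(np.radians(-38.2)),np.sin(np.radians(-38.2)),0])*.0795
for k in(1,-1):print(proj(c,np.array([.5965,.036,.188])+k*x))
cv2.imwrite('pics/w2.png',c['frame'])
```

```text
t 3.7 at [0.5955 0.0363 0.1699] q [-0.08  0.28  1.52 -0.    1.34 -0.98] gap 0.0938 grip 0.0 F [0.2 0.7 0.6]
cm [-0.09  0.04  0.09] w [-0.001 -0.001 -0.005]
[282.38416    271.49412488]
[282.93878    389.53511062]
[281.67273297 120.07955793]
```

View pics/w2.png

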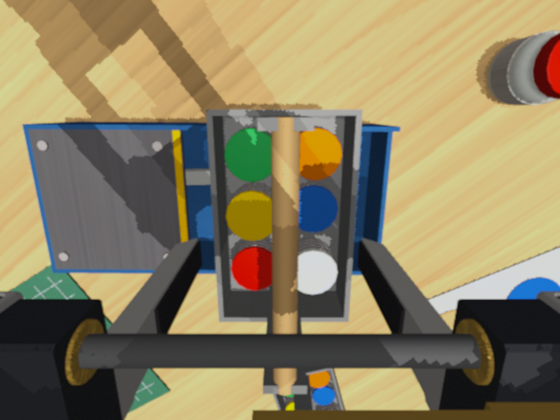

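The handle, from (287,117) to (285,392), lies midway between the fingers. Closing now.

step_arm([
  {"tx": 0, "ty": 0.1, "tz": 0, "wx": 0, "wy": 0, "wz": 0},
  {"tx": 0, "ty": 0.1, "tz": 0, "wx": 0, "wy": 0, "wz": 0},
  {"tx": 0, "ty": 0.1, "tz": 0, "wx": 0, "wy": 0, "wz": 0},
  {"tx": 0, "ty": 0.1, "tz": 0, "wx": 0, "wy": 0, "wz": 0},
  {"tx": 0, "ty": 0.1, "tz": 0, "wx": 0, "wy": 0, "wz": 0},
], hand=255, newtons=40)

```text
time: 4.32
ee_pos: [0.597, 0.0381, 0.1703]
tcp_rot: [1.032, 2.967, -0.0]
ft_force: [-0.1, -0.3, 0.0]
finger_gap: 0.0473
grasp_force: 0.0
```

step_arm([
  {"tx": 0, "ty": 0, "tz": 0, "wx": 0, "wy": 0, "wz": 0},
  {"tx": 0, "ty": 0, "tz": 0, "wx": 0, "wy": 0, "wz": 0},
  {"tx": 0, "ty": 0, "tz": 0, "wx": 0, "wy": 0, "wz": 0},
  {"tx": 0, "ty": 0, "tz": 0, "wx": 0, "wy": 0, "wz": 0},
  {"tx": 0, "ty": 0, "tz": 0, "wx": 0, "wy": 0, "wz": 0},
])

```text
time: 4.95
ee_pos: [0.5968, 0.0379, 0.1701]
tcp_rot: [-1.033, -2.967, 0.001]
ft_force: [-0.1, -1.0, -0.1]
finger_gap: 0.013
grasp_force: 40.0
```

step_arm([
  {"tx": 0, "ty": 0, "tz": -0.5, "wx": 0, "wy": 0, "wz": 0},
  {"tx": 0, "ty": 0, "tz": -2, "wx": 0, "wy": 0, "wz": 0},
  {"tx": 0, "ty": 0, "tz": -4.5, "wx": 0, "wy": 0, "wz": 0},
  {"tx": 0, "ty": 0, "tz": -7, "wx": 0, "wy": 0, "wz": 0},
  {"tx": 0, "ty": 0, "tz": -8, "wx": 0, "wy": 0, "wz": 0},
])

```text
time: 5.58
ee_pos: [0.5982, 0.0381, 0.2529]
tcp_rot: [1.031, 2.963, 0.002]
ft_force: [1.7, 0.2, -4.6]
finger_gap: 0.0129
grasp_force: 40.0
```

Run:
```python
from h import *
c=cap('top')
hsv=cv2.cvtColor(c['frame'],cv2.COLOR_BGR2HSV)
m=((hsv[...,0]>60)&(hsv[...,0]<90)&(hsv[...,1]>80)).astype(np.uint8); m[:,:370]=0
m=cv2.morphologyEx(m,cv2.MORPH_CLOSE,np.ones((5,5)))
n,l,s,_=cv2.connectedComponentsWithStats(m);k=1+np.argmax(s[1:,4])
pts=np.argwhere(l==k)[:,::-1]
W=np.array([back(c,p,.003)[:2] for p in pts]).astype(np.float32);print(cv2.minAreaRect(W))
for y in (7,-83,97): print(y);rel([.594,-.343,.25],y)
```

```text
((0.5936976075172424, -0.3429543375968933), (0.2168063521385193, 0.21687351167201996), 82.9875717163086)
7
t 5.62 at [0.5983 0.038  0.2535] q [-0.08  0.22  1.42  0.    1.49 -0.98] gap 0.0128 grip 40.0 F [-0.2  0.1 -3. ]
cm [-23.31 -30.14   0.36] w [0.004 0.003 0.779]
-83
t 5.62 at [0.5983 0.038  0.2535] q [-0.08  0.22  1.42  0.    1.49 -0.98] gap 0.0128 grip 40.0 F [-0.2  0.1 -3. ]
cm [-23.31 -30.14   0.36] w [ 6.00e-03 -1.00e-03  2.35e+00]
97
t 5.62 at [0.5983 0.038  0.2535] q [-0.08  0.22  1.42  0.    1.49 -0.98] gap 0.0128 grip 40.0 F [-0.2  0.1 -3. ]
cm [-23.31 -30.14   0.36] w [ 0.001  0.005 -0.792]
```

step_arm([
  {"tx": -1, "ty": -1.3, "tz": 0, "wx": 0, "wy": 0, "wz": 0.05},
  {"tx": -3, "ty": -3.9, "tz": 0, "wx": 0, "wy": 0, "wz": 0.15},
  {"tx": -6, "ty": -7.7, "tz": 0, "wx": 0, "wy": 0, "wz": 0.25},
  {"tx": -9, "ty": -11.6, "tz": 0, "wx": 0, "wy": 0, "wz": 0.35},
  {"tx": -12, "ty": -15.5, "tz": 0, "wx": 0, "wy": 0, "wz": 0.45},
])

```text
time: 6.25
ee_pos: [0.5934, -0.1602, 0.2482]
tcp_rot: [-1.674, -2.655, 0.002]
ft_force: [1.1, 0.2, -4.2]
finger_gap: 0.0129
grasp_force: 40.0
```

Run:
```python
from h import *
rel([.594,-.343,.25],7)
```

```text
t 6.25 at [ 0.5934 -0.1602  0.2482] q [-0.4   0.26  1.38 -0.    1.5  -0.85] gap 0.0129 grip 40.0 F [ 1.1  0.2 -4.2]
cm [-16.52  -7.82  -0.19] w [-0.003 -0.002  0.323]
```

step_arm([
  {"tx": -4, "ty": -1.9, "tz": 0, "wx": 0, "wy": 0, "wz": 0.09},
  {"tx": -8, "ty": -3.8, "tz": 0, "wx": 0, "wy": 0, "wz": 0.17},
  {"tx": -12, "ty": -5.7, "tz": 0, "wx": 0, "wy": 0, "wz": 0.25},
  {"tx": -15, "ty": -7.1, "tz": 0, "wx": 0, "wy": 0, "wz": 0.32},
  {"tx": -16.4, "ty": -7.7, "tz": 0, "wx": 0, "wy": 0, "wz": 0.32},
])

```text
time: 6.88
ee_pos: [0.5952, -0.3417, 0.2479]
tcp_rot: [-2.073, -2.356, 0.002]
ft_force: [-0.2, -0.6, -5.0]
finger_gap: 0.0129
grasp_force: 40.0
```

Run:
```python
from h import *
rel([.594,-.343,.101],7)
c=cap('side'); f=c['frame']
p=proj(c,(.594,-.343,.1)); u,v=p.astype(int); print(p)
cv2.imwrite('pics/s2.png',cv2.resize(f[max(0,v-80):v+80,u-107:u+107],None,fx=3.5,fy=3.5,interpolation=cv2.INTER_CUBIC))
```

```text
t 6.88 at [ 0.5952 -0.3417  0.2479] q [-0.65  0.42  1.18 -0.    1.55 -0.77] gap 0.0129 grip 40.0 F [-0.2 -0.6 -5. ]
cm [-0.14 -0.09 14.69] w [-0.003 -0.002  0.005]
[314.48066535 135.63550147]
```

View pics/s2.png

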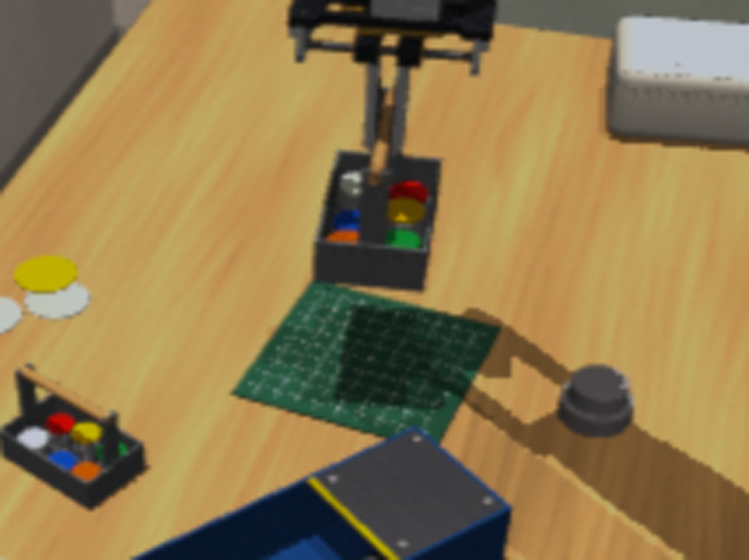

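The caddy hangs upright above the mat; its shadow falls at (390,360) in this crop. Lowering it now.

step_arm([
  {"tx": 0, "ty": 0, "tz": 3, "wx": 0, "wy": 0, "wz": 0},
  {"tx": 0, "ty": 0, "tz": 7, "wx": 0, "wy": 0, "wz": 0},
  {"tx": 0, "ty": 0, "tz": 11, "wx": 0, "wy": 0, "wz": 0},
  {"tx": 0, "ty": 0, "tz": 13.5, "wx": 0, "wy": 0, "wz": 0},
  {"tx": 0, "ty": 0, "tz": 14.2, "wx": 0, "wy": 0, "wz": 0},
])

```text
time: 7.55
ee_pos: [0.5952, -0.3366, 0.1049]
tcp_rot: [-2.065, -2.359, 0.0]
ft_force: [-0.6, 1.0, -4.2]
finger_gap: 0.0134
grasp_force: 40.0
```

step_arm([
  {"tx": 0, "ty": 0, "tz": 0.2, "wx": 0, "wy": 0, "wz": 0},
  {"tx": 0, "ty": 0, "tz": 0.4, "wx": 0, "wy": 0, "wz": 0},
  {"tx": 0, "ty": 0, "tz": 0.4, "wx": 0, "wy": 0, "wz": 0},
])

```text
time: 7.92
ee_pos: [0.5977, -0.3395, 0.1056]
tcp_rot: [2.07, 2.361, 0.0]
ft_force: [-0.1, -0.9, -4.7]
finger_gap: 0.0132
grasp_force: 40.0
```

step_arm([
  {"tx": -0.2, "ty": 0, "tz": 0.2, "wx": 0, "wy": 0, "wz": 0},
  {"tx": -0.2, "ty": 0, "tz": 0.3, "wx": 0, "wy": 0, "wz": 0},
  {"tx": -0.2, "ty": 0, "tz": 0.4, "wx": 0, "wy": 0, "wz": 0},
])

```text
time: 8.3
ee_pos: [0.5972, -0.3411, 0.1001]
tcp_rot: [-2.071, -2.362, -0.0]
ft_force: [0.0, 0.3, -4.5]
finger_gap: 0.0131
grasp_force: 40.0
```

step_arm([
  {"tx": 0, "ty": 0, "tz": 0.1, "wx": 0, "wy": 0, "wz": 0},
  {"tx": 0, "ty": 0, "tz": 0.2, "wx": 0, "wy": 0, "wz": 0},
  {"tx": 0, "ty": 0, "tz": 0.2, "wx": 0, "wy": 0, "wz": 0},
])

```text
time: 8.68
ee_pos: [0.5972, -0.3411, 0.0982]
tcp_rot: [-2.071, -2.362, 0.0]
ft_force: [0.3, -0.6, -3.7]
finger_gap: 0.0127
grasp_force: 40.0
```

step_arm([
  {"tx": 0, "ty": 0, "tz": 0.1, "wx": 0, "wy": 0, "wz": 0},
  {"tx": 0, "ty": 0, "tz": 0.1, "wx": 0, "wy": 0, "wz": 0},
])

```text
time: 8.93
ee_pos: [0.5973, -0.3411, 0.0982]
tcp_rot: [2.071, 2.362, -0.0]
ft_force: [-2.7, 2.5, 2.4]
finger_gap: 0.0128
grasp_force: 40.0
```

step_arm([
  {"tx": 0, "ty": 0, "tz": 0.1, "wx": 0, "wy": 0, "wz": 0},
  {"tx": 0, "ty": 0, "tz": 0.1, "wx": 0, "wy": 0, "wz": 0},
])

```text
time: 9.18
ee_pos: [0.5973, -0.3412, 0.0981]
tcp_rot: [2.071, 2.362, -0.0]
ft_force: [-4.7, 2.2, 5.5]
finger_gap: 0.0128
grasp_force: 40.0
```

It is resting on the mat, with +5 N upward on the tool. Releasing.

step_arm([
  {"tx": 0, "ty": 0, "tz": -0.2, "wx": 0, "wy": 0, "wz": 0},
  {"tx": 0, "ty": 0, "tz": -0.2, "wx": 0, "wy": 0, "wz": 0},
  {"tx": 0, "ty": 0, "tz": -0.2, "wx": 0, "wy": 0, "wz": 0},
  {"tx": 0, "ty": 0, "tz": -0.2, "wx": 0, "wy": 0, "wz": 0},
], hand=0)

```text
time: 9.68
ee_pos: [0.5973, -0.3412, 0.098]
tcp_rot: [2.071, 2.362, 0.0]
ft_force: [-1.0, -0.5, -0.8]
finger_gap: 0.0495
grasp_force: 0.0
```

step_arm([
  {"tx": 0, "ty": 0, "tz": -3, "wx": 0, "wy": 0, "wz": 0},
  {"tx": 0, "ty": 0, "tz": -8, "wx": 0, "wy": 0, "wz": 0},
  {"tx": 0, "ty": 0, "tz": -14, "wx": 0, "wy": 0, "wz": 0},
  {"tx": 0, "ty": 0, "tz": -18, "wx": 0, "wy": 0, "wz": 0},
  {"tx": 0, "ty": 0, "tz": -18, "wx": 0, "wy": 0, "wz": 0},
])

```text
time: 10.3
ee_pos: [0.5994, -0.3426, 0.284]
tcp_rot: [2.064, 2.354, 0.001]
ft_force: [0.2, -0.3, 0.2]
finger_gap: 0.0938
grasp_force: 0.0
```

Run:
```python
from h import *
c=cap('top'); f=c['frame']
cv2.imwrite('pics/t3.png',cv2.resize(f[120:320,260:460],None,fx=3,fy=3,interpolation=cv2.INTER_CUBIC))
rel([.594,.025,.30],-38.5)
rel([.594,.025,.30],51.5)
rel([.594,.025,.30],-128.5)
```

```text
t 10.35 at [ 0.5981 -0.3417  0.2803] q [-0.64  0.41  1.13 -0.    1.6  -0.78] gap 0.0936 grip 0.0 F [ 0.3  0.1 -0.5]
cm [36.4   4.39 -2.07] w [0.004 0.002 0.803]
t 10.35 at [ 0.5981 -0.3417  0.2803] q [-0.64  0.41  1.13 -0.    1.6  -0.78] gap 0.0936 grip 0.0 F [ 0.3  0.1 -0.5]
cm [36.4   4.39 -2.07] w [ 0.002  0.004 -0.768]
t 10.35 at [ 0.5981 -0.3417  0.2803] q [-0.64  0.41  1.13 -0.    1.6  -0.78] gap 0.0936 grip 0.0 F [ 0.3  0.1 -0.5]
cm [36.4   4.39 -2.07] w [ 5.000e-03 -2.000e-03  2.374e+00]
```

View pics/t3.png

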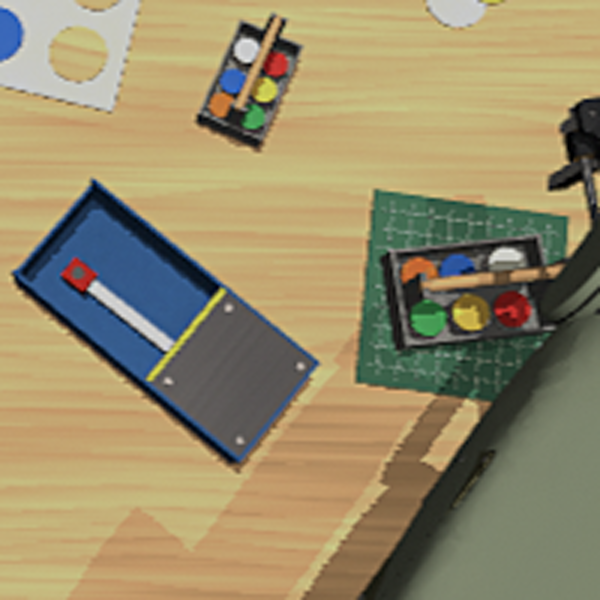

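The caddy stands on the mat, upright and centred. The lever is in the trough's opening, with its red block at (79,275) in the crop and the bar running to (170,350), off-centre toward the trough's left wall. Moving to hover over it.

step_arm([
  {"tx": 36, "ty": 4, "tz": -3, "wx": 0, "wy": 0, "wz": 0.8},
  {"tx": 36, "ty": 4, "tz": -3, "wx": 0, "wy": 0, "wz": 0.8},
  {"tx": 36, "ty": 4, "tz": -3, "wx": 0, "wy": 0, "wz": 0.8},
  {"tx": 36, "ty": 4, "tz": -3, "wx": 0, "wy": 0, "wz": 0.8},
  {"tx": 36, "ty": 4, "tz": -3, "wx": 0, "wy": 0, "wz": 0.8},
])

```text
time: 10.98
ee_pos: [0.5894, -0.0304, 0.3006]
tcp_rot: [-2.827, -1.363, 0.006]
ft_force: [-0.2, -0.3, -0.0]
finger_gap: 0.0937
grasp_force: 0.0
```

Run:
```python
from h import *
c=cap('top')
Z=lambda u,v:(u/3+260,v/3+120)
B=lambda u,v,z:back(c,Z(u,v),z)[:2]
a=B(79,274,.030); b=B(171,347,.024);e=B(94,286,.024)
print('red',a,'bar',e,b,np.degrees(np.arctan2(*(e-b)[::-1])))
T=np.array([.5553,-.0068]);x=np.array([np.cos(np.radians(51.2)),np.sin(np.radians(51.2))]);y=np.array([-x[1],x[0]])
for p in(a,e,b):print('trough fr',np.round([(p-T)@x,(p-T)@y],4))
l=(a-b)/np.linalg.norm(a-b); g=a-l*.069; print('grip',g)
rel([*g,.25],np.degrees(np.arctan2(*l[::-1]))-90)
```

```text
red [0.6056596  0.08294003] bar [0.59375308 0.06625885] [ 0.5284484  -0.01827811] 52.313965373987195
trough fr [0.1015 0.017 ]
trough fr [0.081  0.0158]
trough fr [-0.0258  0.0137]
grip [0.56381087 0.02807945]
t 11.03 at [ 0.5892 -0.0221  0.3018] q [-0.19  0.19  1.37  0.01  1.59  0.48] gap 0.0938 grip 0.0 F [-1.4  3.8  0.6]
cm [ 2.36 -5.05  5.23] w [-0.008 -0.004 -0.013]
```

step_arm([
  {"tx": 1, "ty": -2.5, "tz": 2.5, "wx": 0, "wy": 0, "wz": 0},
  {"tx": 2.4, "ty": -5, "tz": 5, "wx": 0, "wy": 0, "wz": 0},
  {"tx": 2.4, "ty": -5, "tz": 5, "wx": 0, "wy": 0, "wz": 0},
], hand=127)

```text
time: 11.4
ee_pos: [0.5631, 0.0189, 0.2487]
tcp_rot: [-2.821, -1.371, 0.013]
ft_force: [-0.3, -0.6, -0.1]
finger_gap: 0.0673
grasp_force: 0.0
```

Run:
```python
from h import *
c=cap('wrist'); cv2.imwrite('pics/w4.png',c['frame'])
rel([.5638,.0281,.25],-38)
print(-np.array(c['R']).T@c['t'])
```

```text
t 11.45 at [0.565  0.0177 0.2509] q [-0.12  0.16  1.5  -0.    1.48  0.55] gap 0.0631 grip 0.0 F [ 0.2 -0.7  0.3]
cm [ 0.75 -0.74  0.09] w [-0.004  0.003 -0.004]
[0.61503271 0.08269258 0.42797059]
```

View pics/w4.png

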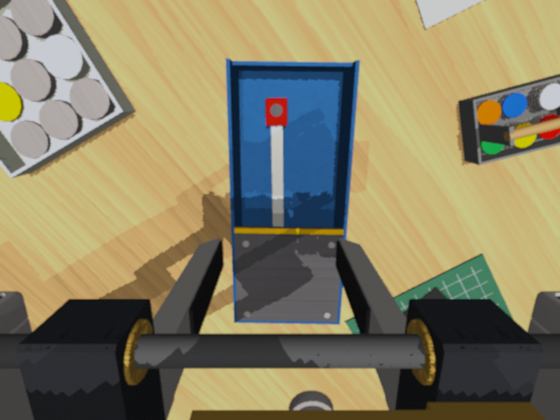

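The wrist view shows the red block at (276,112) and the bar from (277,126) to (278,226). The stripe is at row 231 and the far wall at row 63.

Run:
```python
from h import *
c=cap('wrist'); hsv=cv2.cvtColor(c['frame'],cv2.COLOR_BGR2HSV).astype(int)
H,S,V=hsv[...,0],hsv[...,1],hsv[...,2]
red=((H<8)|(H>172))&(S>150)&(V>90); red[:, :240]=0; red[:,310:]=0; red[:85]=0;red[140:]=0
ys,xs=np.where(red); print('red bbox',xs.min(),xs.max(),ys.min(),ys.max())
bar=(S<60)&(V>130)
mids=[]
for v in range(132,222,10):
    u=np.where(bar[v,255:305])[0]+255; 
    if len(u): mids.append((u.min(),u.max(),v))
print(mids)
T=np.array([.5553,-.0068]);x=np.array([np.cos(np.radians(51.2)),np.sin(np.radians(51.2))]);y=np.array([-x[1],x[0]])
tf=lambda p:np.round([(p[:2]-T)@x,(p[:2]-T)@y],4)
A=back(c,(np.mean(mids[0][:2])+.5,mids[0][2]),.024);Bq=back(c,(np.mean(mids[-1][:2])+.5,mids[-1][2]),.024)
print('bar',A,Bq,'ang',np.degrees(np.arctan2(*(A-Bq)[1::-1])),tf(A),tf(Bq))
for v,z in((99,.030),(125.5,.030)): p=back(c,(276,v),z);print('redend',p,tf(p))
for v,z in((231,.075),(62,.058),(235,.075)): p=back(c,(294,v),z);print('stripe/end',p,tf(p))
for u,v in((228,61),(359,62),(233,322),(340,322)):print('corner',tf(back(c,(u,v),.075)))
```

```text
red bbox 263 283 99 125
[(np.int64(268), np.int64(279), 132), (np.int64(268), np.int64(280), 142), (np.int64(268), np.int64(280), 152), (np.int64(269), np.int64(280), 162), (np.int64(269), np.int64(280), 172), (np.int64(269), np.int64(280), 182), (np.int64(269), np.int64(280), 192), (np.int64(270), np.int64(279), 202), (np.int64(271), np.int64(279), 212)]
bar [0.59339177 0.06633435 0.024     ] [ 0.53110965 -0.01487391  0.024     ] ang 52.51384258575799 [0.0809 0.0161] [-0.0215  0.0138]
redend [0.61909088 0.09459623 0.03      ] [0.119  0.0138]
redend [0.60034234 0.07101426 0.03      ] [0.0889 0.0137]
stripe/end [ 0.54426962 -0.03424298  0.075     ] [-0.0283 -0.0086]
stripe/end [0.65689402 0.11096489 0.058     ] [ 0.1554 -0.0054]
stripe/end [ 0.54122796 -0.03819349  0.075     ] [-0.0333 -0.0087]
corner [0.1537 0.0617]
corner [ 0.1537 -0.0702]
corner [-0.1526  0.0664]
corner [-0.1509 -0.0696]
```

step_arm([
  {"tx": 0.4, "ty": -0.4, "tz": 3, "wx": 0, "wy": 0, "wz": 0},
  {"tx": 0.8, "ty": -0.8, "tz": 7, "wx": 0, "wy": 0, "wz": 0},
  {"tx": 0.8, "ty": -0.8, "tz": 11, "wx": 0, "wy": 0, "wz": 0},
  {"tx": 0.8, "ty": -0.8, "tz": 15, "wx": 0, "wy": 0, "wz": 0},
  {"tx": 0.8, "ty": -0.8, "tz": 15, "wx": 0, "wy": 0, "wz": 0},
])

```text
time: 12.12
ee_pos: [0.5633, 0.0275, 0.1009]
tcp_rot: [-2.826, -1.366, 0.009]
ft_force: [0.1, -0.2, 0.1]
finger_gap: 0.0473
grasp_force: 0.0
```

Run:
```python
from h import *
c=cap('wrist'); cv2.imwrite('pics/w5.png',c['frame'])
rel([.5649,.0291,.008],-37.5)
for p in [(.5649,.0291,.017),(.5934,.0663,.024),(.5311,-.0149,.024)]: print(proj(c,p))
```

```text
t 12.18 at [0.5654 0.0275 0.1034] q [-0.1   0.29  1.66 -0.    1.19  0.57] gap 0.0472 grip 0.0 F [-0.5  0.1  0.5]
cm [ 0.1  -0.13  9.54] w [-0.001  0.001 -0.016]
[280.5688447  207.91689996]
[279.5310786  153.27688247]
[281.54981919 271.11706502]
```

View pics/w5.png

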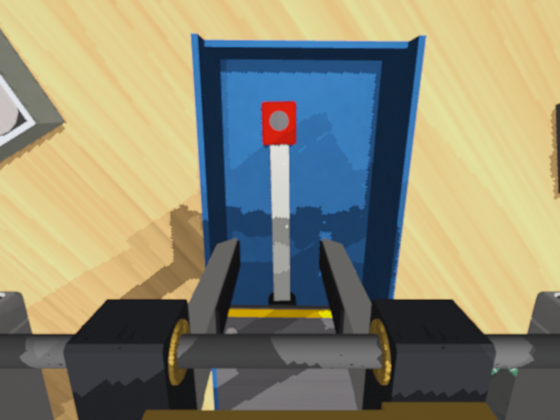

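The bar at column 281 lies midway between the fingers, at columns 238 and 322. Descending.

step_arm([
  {"tx": 0.1, "ty": -0.1, "tz": 3, "wx": 0, "wy": 0, "wz": -0.01},
  {"tx": 0.1, "ty": -0.1, "tz": 6, "wx": 0, "wy": 0, "wz": -0.01},
  {"tx": 0.1, "ty": -0.1, "tz": 8, "wx": 0, "wy": 0, "wz": -0.01},
  {"tx": 0.1, "ty": -0.1, "tz": 8.8, "wx": 0, "wy": 0, "wz": -0.01},
  {"tx": 0.1, "ty": -0.1, "tz": 9, "wx": 0, "wy": 0, "wz": -0.01},
])

```text
time: 12.8
ee_pos: [0.567, 0.0296, 0.0153]
tcp_rot: [2.82, 1.382, 0.004]
ft_force: [-0.0, 0.6, -0.3]
finger_gap: 0.0474
grasp_force: 0.0
```

Run:
```python
from h import *
rel([.5649,.0291,.007],-37.5)
```

```text
t 12.8 at [0.567  0.0296 0.0153] q [-0.1   0.42  1.71 -0.    1.02  0.56] gap 0.0474 grip 0.0 F [-0.   0.6 -0.3]
cm [-0.16 -0.14  0.83] w [ 0.003 -0.002 -0.005]
```

step_arm([
  {"tx": -0.1, "ty": -0.1, "tz": 0.3, "wx": 0, "wy": 0, "wz": 0},
  {"tx": -0.1, "ty": -0.1, "tz": 0.5, "wx": 0, "wy": 0, "wz": 0},
  {"tx": -0.1, "ty": -0.1, "tz": 0.5, "wx": 0, "wy": 0, "wz": 0},
])

```text
time: 13.18
ee_pos: [0.5639, 0.0299, 0.0091]
tcp_rot: [2.821, 1.383, 0.0]
ft_force: [-0.1, 0.8, 0.5]
finger_gap: 0.047
grasp_force: 0.0
```

Run:
```python
from h import *
rel([.5649,.0291,.007],-37.5)
```

```text
t 13.18 at [0.5639 0.0299 0.0091] q [-0.1   0.42  1.71  0.    1.01  0.56] gap 0.047 grip 0.0 F [-0.1  0.8  0.5]
cm [-0.    0.13  0.21] w [ 0.    -0.    -0.004]
```

Close, with strong grip.

step_arm([
  {"tx": 0, "ty": 0, "tz": 0.2, "wx": 0, "wy": 0, "wz": 0},
  {"tx": 0, "ty": 0, "tz": 0.2, "wx": 0, "wy": 0, "wz": 0},
  {"tx": 0, "ty": 0, "tz": 0.2, "wx": 0, "wy": 0, "wz": 0},
  {"tx": 0, "ty": 0, "tz": 0.2, "wx": 0, "wy": 0, "wz": 0},
  {"tx": 0, "ty": 0, "tz": 0.2, "wx": 0, "wy": 0, "wz": 0},
], hand=255, newtons=60)

```text
time: 13.8
ee_pos: [0.5641, 0.0297, 0.0068]
tcp_rot: [2.82, 1.383, 0.001]
ft_force: [0.2, -0.5, -1.0]
finger_gap: 0.0133
grasp_force: 60.0
```

Run:
```python
from h import *
rel([.5649,.0291,.007],-37.5)
# planner in trough x,z (mm); lever rotating about grip; P0: TCP at (34,7), axis offset 10 above TCP
G0=np.array([34,17.]);
def corners(G,th):
    c,s=np.cos(th),np.sin(th);u=np.array([c,s]);n=np.array([-s,c])
    return u,n
def clear(G,th):
    u,n=corners(G,th); res={}
    # floor: lowest points
    res['floor']=min((G-175*u-13*n)[1],(G+85*u-13*n)[1])-4
    # -x wall
    res['back']=min((G-175*u+13*n)[0],(G-175*u-13*n)[0])+150
    # cover edge bottom corner & end wall corners: signed distance to lever outline
    for nm,p in(('cov',(-25,71)),('covtop',(-25,75))):
        d=np.array(p)-G; a,b=d@u,d@n
        h=13 if a<-85 or a>53 else 7
        res[nm]=b-h if -175<a<85 else 99
    # grip upper shoulder under cover
    for a in (-85,):
        p=G+a*u+13*n
        if p[0]<-25: res['shoulder']=71-p[1]
    p=G-175*u+13*n
    if p[0]<-25: res['butt']=71-p[1]
    for px in(150,154):
        d=np.array([px,58])-G;a,b=d@u,d@n
        if -175<a<85: res['endw%d'%px]=-b-(13 if a>53 else 7)
    # gripper body: lower edge 88mm behind axis (78+10?) half width 37.5 ; grasp pt is 9 above axis
    for q in(-37.5,37.5):
        p=G+q*u+(78+9)*n
        res['body%d'%q]=p[1]-75
    # fingertips 10 below axis, width 16
    res['tip']=min((G+q*u-10*n)[1] for q in(-8,8))-4
    return res
for dx,z,deg in[(0,17,0),(0,30,2),(5,45,6),(10,60,11),(25,75,16),(40,85,20),(60,100,25),(80,120,31),(100,140,36),(110,155,38),(120,170,40),(125,200,40)]:
    r_=clear(np.array([34+dx,z]),np.radians(deg)); print(dx,z,deg,{k:int(round(float(v))) for k,v in r_.items()})
```

```text
t 13.8 at [0.5641 0.0297 0.0068] q [-0.1   0.43  1.71 -0.    1.    0.56] gap 0.0133 grip 60.0 F [ 0.2 -0.5 -1. ]
cm [ 0.    0.1  -0.02] w [ 0.001 -0.    -0.005]
0 17 0 {'floor': 0, 'back': 9, 'cov': 47, 'covtop': 51, 'shoulder': 41, 'butt': 41, 'body-37': 29, 'body37': 29, 'tip': 3}
0 30 2 {'floor': 7, 'back': 9, 'cov': 36, 'covtop': 40, 'shoulder': 31, 'butt': 34, 'body-37': 41, 'body37': 43, 'tip': 16}
5 45 6 {'floor': 10, 'back': 14, 'cov': 26, 'covtop': 30, 'shoulder': 22, 'butt': 31, 'body-37': 53, 'body37': 60, 'tip': 30}
10 60 11 {'floor': 10, 'back': 20, 'cov': 17, 'covtop': 21, 'shoulder': 14, 'butt': 32, 'body-37': 63, 'body37': 78, 'tip': 45}
25 75 16 {'floor': 10, 'back': 37, 'cov': 12, 'covtop': 16, 'shoulder': 7, 'butt': 32, 'endw150': 28, 'body-37': 73, 'body37': 94, 'tip': 59}
40 85 20 {'floor': 9, 'back': 55, 'cov': 8, 'covtop': 11, 'butt': 34, 'endw150': 38, 'endw154': 40, 'body-37': 79, 'body37': 105, 'tip': 69}
60 100 25 {'floor': 10, 'back': 80, 'cov': 11, 'covtop': 15, 'butt': 33, 'endw150': 55, 'endw154': 56, 'body-37': 88, 'body37': 120, 'tip': 84}
80 120 31 {'floor': 15, 'back': 107, 'cov': 17, 'covtop': 20, 'butt': 30, 'endw150': 65, 'endw154': 67, 'body-37': 100, 'body37': 139, 'tip': 103}
100 140 36 {'floor': 23, 'back': 135, 'cov': 25, 'covtop': 28, 'endw150': 69, 'endw154': 71, 'body-37': 113, 'body37': 157, 'tip': 123}
110 155 38 {'floor': 33, 'back': 148, 'cov': 99, 'covtop': 99, 'endw150': 73, 'endw154': 76, 'body-37': 125, 'body37': 172, 'tip': 138}
120 170 40 {'floor': 44, 'back': 162, 'cov': 99, 'covtop': 99, 'endw150': 76, 'endw154': 79, 'body-37': 138, 'body37': 186, 'tip': 153}
125 200 40 {'floor': 74, 'back': 167, 'cov': 99, 'covtop': 99, 'endw150': 96, 'endw154': 99, 'body-37': 168, 'body37': 216, 'tip': 183}
```

step_arm([
  {"tx": 0, "ty": 0, "tz": -0.7, "wx": 0, "wy": 0.02, "wz": 0},
  {"tx": 0.1, "ty": 0, "tz": -1.4, "wx": 0, "wy": 0.04, "wz": 0},
  {"tx": 0.6, "ty": 0, "tz": -2.8, "wx": 0, "wy": 0.105, "wz": 0},
  {"tx": 1.2, "ty": 0, "tz": -4.3, "wx": 0, "wy": 0.19, "wz": 0},
  {"tx": 1.2, "ty": 0, "tz": -4.3, "wx": 0, "wy": 0.19, "wz": 0},
])

```text
time: 14.42
ee_pos: [0.5712, 0.0382, 0.0509]
tcp_rot: [-2.738, -1.339, -0.262]
ft_force: [-0.1, -0.6, -3.4]
finger_gap: 0.0131
grasp_force: 60.0
```

```bash
cat > pl.py <<'E'
from h import *
P0=np.array([.5641,.0297,.0068]); a=np.radians(52.3); ux=np.array([np.cos(a),np.sin(a),0]); y=np.array([ux[1],-ux[0],0])
def tgt(dx,z,deg):
    t=np.radians(deg);R0=Ro.from_matrix(np.c_[ux,y,[0,0,-1.]])
    P=P0+ux*(dx+10*np.sin(t))/1e3; P[2]=(z-10*np.cos(t))/1e3
    return P,R0*Ro.from_rotvec([0,t,0])
def to(*w): P,R=tgt(*w); print(w); rel(P,R=R)
E
python3 - <<'E'
from pl import *
for w in[(10,60,11),(25,75,16),(40,85,20),(60,100,25),(80,120,31)]: to(*w)
c=cap('side');u,v=proj(c,(.56,.02,.1)).astype(int)
cv2.imwrite('pics/s6.png',cv2.resize(c['frame'][v-70:v+80,u-100:u+100],None,fx=4,fy=4,interpolation=cv2.INTER_CUBIC))
E
```

```text
(10, 60, 11)
t 14.43 at [0.5712 0.0382 0.0509] q [-0.19  0.31  1.78  0.2   0.97  0.37] gap 0.0131 grip 60.0 F [-0.1 -0.6 -3.4]
cm [ 0.07 -0.04  0.08] w [ 0.002  0.002 -0.003]
(25, 75, 16)
t 14.43 at [0.5712 0.0382 0.0509] q [-0.19  0.31  1.78  0.2   0.97  0.37] gap 0.0131 grip 60.0 F [-0.1 -0.6 -3.4]
cm [ 1.91 -0.04 -1.11] w [ 0.002  0.089 -0.003]
(40, 85, 20)
t 14.43 at [0.5712 0.0382 0.0509] q [-0.19  0.31  1.78  0.2   0.97  0.37] gap 0.0131 grip 60.0 F [-0.1 -0.6 -3.4]
cm [ 3.64 -0.05 -1.82] w [ 0.002  0.159 -0.003]
(60, 100, 25)
t 14.43 at [0.5712 0.0382 0.0509] q [-0.19  0.31  1.78  0.2   0.97  0.37] gap 0.0131 grip 60.0 F [-0.1 -0.6 -3.4]
cm [ 5.98 -0.05 -2.93] w [ 0.002  0.246 -0.002]
(80, 120, 31)
t 14.43 at [0.5712 0.0382 0.0509] q [-0.19  0.31  1.78  0.2   0.97  0.37] gap 0.0131 grip 60.0 F [-0.1 -0.6 -3.4]
cm [ 8.42 -0.05 -4.55] w [ 0.003  0.351 -0.002]
```

View pics/s6.png

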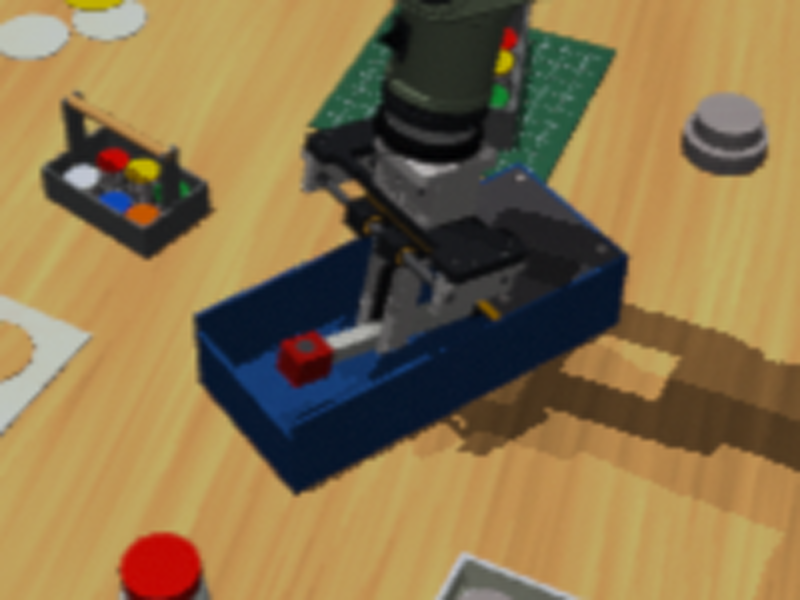

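The lever is held with its red end up at (305,358) in this crop. Now drawing it out along the planned path.

step_arm([
  {"tx": 0.9, "ty": 0, "tz": -0.5, "wx": 0, "wy": 0.045, "wz": 0},
  {"tx": 1.9, "ty": 0, "tz": -1.1, "wx": 0, "wy": 0.09, "wz": 0},
  {"tx": 3.6, "ty": 0, "tz": -1.8, "wx": 0, "wy": 0.16, "wz": 0},
  {"tx": 6.0, "ty": 0, "tz": -2.9, "wx": 0, "wy": 0.245, "wz": 0},
  {"tx": 6.0, "ty": 0, "tz": -2.9, "wx": 0, "wy": 0.245, "wz": 0},
])

```text
time: 15.1
ee_pos: [0.6037, 0.0815, 0.0892]
tcp_rot: [-2.6, -1.276, -0.572]
ft_force: [-0.4, 0.7, -3.8]
finger_gap: 0.0132
grasp_force: 60.0
```

Run:
```python
from pl import *
for w in[(60,100,25),(80,120,31),(100,140,36),(110,155,38),(120,170,40),(125,200,40)]: to(*w)
```

```text
(60, 100, 25)
t 15.1 at [0.6037 0.0815 0.0892] q [-0.23  0.26  1.81  0.49  0.94  0.16] gap 0.0132 grip 60.0 F [-0.4  0.7 -3.8]
cm [-0.01  0.04 -0.19] w [ 0.     0.003 -0.001]
(80, 120, 31)
t 15.1 at [0.6037 0.0815 0.0892] q [-0.23  0.26  1.81  0.49  0.94  0.16] gap 0.0132 grip 60.0 F [-0.4  0.7 -3.8]
cm [ 2.75  0.03 -1.18] w [ 0.     0.108 -0.001]
(100, 140, 36)
t 15.1 at [0.6037 0.0815 0.0892] q [-0.23  0.26  1.81  0.49  0.94  0.16] gap 0.0132 grip 60.0 F [-0.4  0.7 -3.8]
cm [ 5.49  0.03 -2.16] w [ 0.     0.195 -0.001]
(110, 155, 38)
t 15.1 at [0.6037 0.0815 0.0892] q [-0.23  0.26  1.81  0.49  0.94  0.16] gap 0.0132 grip 60.0 F [-0.4  0.7 -3.8]
cm [ 7.06  0.03 -3.11] w [ 0.     0.23  -0.001]
(120, 170, 40)
t 15.1 at [0.6037 0.0815 0.0892] q [-0.23  0.26  1.81  0.49  0.94  0.16] gap 0.0132 grip 60.0 F [-0.4  0.7 -3.8]
cm [ 8.63  0.03 -4.06] w [ 0.     0.265 -0.001]
(125, 200, 40)
t 15.1 at [0.6037 0.0815 0.0892] q [-0.23  0.26  1.81  0.49  0.94  0.16] gap 0.0132 grip 60.0 F [-0.4  0.7 -3.8]
cm [10.34  0.03 -6.58] w [ 0.     0.265 -0.001]
```

step_arm([
  {"tx": 1.4, "ty": 0, "tz": -0.7, "wx": 0, "wy": 0.055, "wz": 0},
  {"tx": 2.8, "ty": 0, "tz": -1.3, "wx": 0, "wy": 0.11, "wz": 0},
  {"tx": 5.5, "ty": 0, "tz": -2.2, "wx": 0, "wy": 0.195, "wz": 0},
  {"tx": 8.6, "ty": 0, "tz": -4.1, "wx": 0, "wy": 0.265, "wz": 0},
  {"tx": 8.6, "ty": 0, "tz": -4.1, "wx": 0, "wy": 0.265, "wz": 0},
])

```text
time: 15.72
ee_pos: [0.6416, 0.1292, 0.1634]
tcp_rot: [-2.423, -1.191, -0.884]
ft_force: [-0.2, 0.7, -4.0]
finger_gap: 0.0135
grasp_force: 60.0
```

Run:
```python
from pl import *
for w in[(120,170,40),(120,230,40),(120,290,40),(80,320,20),(40,320,0)]: to(*w)
```

```text
(120, 170, 40)
t 15.72 at [0.6416 0.1292 0.1634] q [-0.26  0.21  1.82  0.8   0.97 -0.02] gap 0.0135 grip 60.0 F [-0.2  0.7 -4. ]
cm [-0.04 -0.05  0.1 ] w [0.002 0.    0.001]
(120, 230, 40)
t 15.72 at [0.6416 0.1292 0.1634] q [-0.26  0.21  1.82  0.8   0.97 -0.02] gap 0.0135 grip 60.0 F [-0.2  0.7 -4. ]
cm [ 3.81 -0.03 -4.49] w [0.002 0.    0.001]
(120, 290, 40)
t 15.72 at [0.6416 0.1292 0.1634] q [-0.26  0.21  1.82  0.8   0.97 -0.02] gap 0.0135 grip 60.0 F [-0.2  0.7 -4. ]
cm [ 7.67 -0.02 -9.09] w [0.002 0.    0.001]
(80, 320, 20)
t 15.72 at [0.6416 0.1292 0.1634] q [-0.26  0.21  1.82  0.8   0.97 -0.02] gap 0.0135 grip 60.0 F [-0.2  0.7 -4. ]
cm [ 6.190e+00 -1.000e-02 -1.402e+01] w [ 0.002 -0.349  0.001]
(40, 320, 0)
t 15.72 at [0.6416 0.1292 0.1634] q [-0.26  0.21  1.82  0.8   0.97 -0.02] gap 0.0135 grip 60.0 F [-0.2  0.7 -4. ]
cm [ 2.820e+00 -1.000e-02 -1.676e+01] w [ 0.002 -0.698  0.001]
```

Butt is clear of the cover; lift straight up, then reduce the tilt.

step_arm([
  {"tx": 1.9, "ty": 0, "tz": -2.3, "wx": 0, "wy": 0, "wz": 0},
  {"tx": 4.8, "ty": 0, "tz": -5.7, "wx": 0, "wy": 0, "wz": 0},
  {"tx": 7.7, "ty": 0, "tz": -9.1, "wx": 0, "wy": 0, "wz": 0},
  {"tx": 7.0, "ty": 0, "tz": -12, "wx": 0, "wy": -0.17, "wz": 0},
  {"tx": 6.2, "ty": 0, "tz": -14, "wx": 0, "wy": -0.35, "wz": 0},
])

```text
time: 16.35
ee_pos: [0.6139, 0.0932, 0.3103]
tcp_rot: [-2.659, -1.298, -0.459]
ft_force: [-0.9, -0.1, -4.2]
finger_gap: 0.0138
grasp_force: 60.0
```

Run:
```python
from pl import *
for w in[(80,320,20),(40,320,0)]: to(*w)
```

```text
(80, 320, 20)
t 16.35 at [0.6139 0.0932 0.3103] q [-0.15  0.08  1.5   0.3   1.39  0.48] gap 0.0138 grip 60.0 F [-0.9 -0.1 -4.2]
cm [ 0.27 -0.06  0.06] w [ 0.003  0.008 -0.004]
(40, 320, 0)
t 16.35 at [0.6139 0.0932 0.3103] q [-0.15  0.08  1.5   0.3   1.39  0.48] gap 0.0138 grip 60.0 F [-0.9 -0.1 -4.2]
cm [-3.84 -0.04 -1.33] w [ 0.002 -0.341 -0.004]
```

step_arm([
  {"tx": -1, "ty": 0, "tz": -0.5, "wx": 0, "wy": -0.1, "wz": 0},
  {"tx": -2, "ty": 0, "tz": -1, "wx": 0, "wy": -0.2, "wz": 0},
  {"tx": -3, "ty": 0, "tz": -1.3, "wx": 0, "wy": -0.3, "wz": 0},
  {"tx": -3.8, "ty": 0, "tz": -1.3, "wx": 0, "wy": -0.34, "wz": 0},
  {"tx": -3.8, "ty": 0, "tz": -1.3, "wx": 0, "wy": -0.34, "wz": 0},
])

```text
time: 16.98
ee_pos: [0.5897, 0.064, 0.3074]
tcp_rot: [-2.816, -1.381, -0.01]
ft_force: [-1.0, -0.1, -3.8]
finger_gap: 0.0134
grasp_force: 60.0
```

step_arm([
  {"tx": 0, "ty": 0, "tz": 0, "wx": 0, "wy": 0, "wz": 0},
  {"tx": 0, "ty": 0, "tz": 0, "wx": 0, "wy": 0, "wz": 0},
  {"tx": 0, "ty": 0, "tz": 0, "wx": 0, "wy": 0, "wz": 0},
  {"tx": 0, "ty": 0, "tz": 0, "wx": 0, "wy": 0, "wz": 0},
  {"tx": 0, "ty": 0, "tz": 0, "wx": 0, "wy": 0, "wz": 0},
])

```text
time: 17.6
ee_pos: [0.5903, 0.064, 0.3093]
tcp_rot: [-2.817, -1.381, -0.014]
ft_force: [-0.4, -0.1, -3.3]
finger_gap: 0.0136
grasp_force: 60.0
```

Run:
```python
from pl import *
to(40,320,0); print(np.abs(r.get_state()['joint_vel']).max())
c=cap('side'); cv2.imwrite('pics/s7.png',cv2.resize(c['frame'][60:320,130:460],None,fx=2.3,fy=2.3,interpolation=cv2.INTER_CUBIC))
```

```text
(40, 320, 0)
t 17.6 at [0.5903 0.064  0.3093] q [-0.04  0.18  1.36  0.01  1.6   0.62] gap 0.0136 grip 60.0 F [-0.4 -0.1 -3.3]
cm [-0.31  0.02 -0.07] w [ 0.    -0.01  -0.001]
0.0034156827965132167
```

View pics/s7.png

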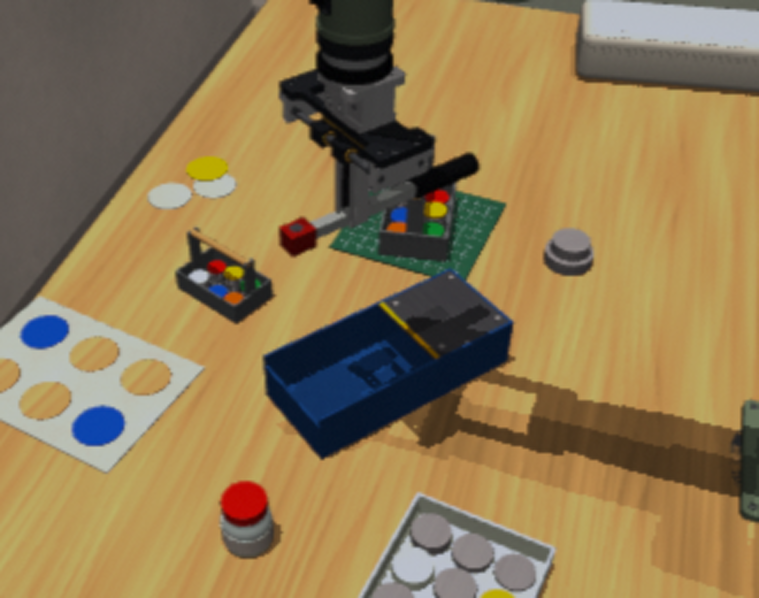

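The lever hangs level at about z = 0.32, from its red end at (297,236) to its black end at (475,163). The caddy is upright on the mat, and the bystanders haven't moved. Handing in.

```bash
python3 -c "
from station import r
print(r.job_done())"
```

```text
the job is handed in; nothing more can be done
None
```

The job is handed in after 17.6 s on the robot's clock: the caddy stands upright in the middle of the mat, and the lever is held still and level, about 0.23 m above the top of the trough; the tray, die and jar were not touched.

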